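Pack a drive in its carton and fold the carton shut

ROBOT

A 6-joint arm with a two-finger parallel gripper is mounted at the origin on a cart in front of the work surface, level with it; the furniture and walls round the work are solid. World frame = base frame: x ahead of the robot, y to its left, z up, the work surface at z = 0. Lengths are in m, angles in degrees, forces in N, time in s.
With the tool pointing down it reaches from about 0.4 to 0.825 m from the base axis. Payload 7 kg.
Tool frame: the origin (TCP) lies midway between the tips of the shut fingers; the grasp point (between the pads) lies 19 mm behind it; z points along the fingers, y is the line along which they close (so a half turn about z gives the same grasp; the last joint's range is limited). The gripper opens to 88 mm and grips with 3 to 60 N. Pads are 19 mm wide; open, the fingers measure 130 mm over their backs; the gripper's body (78 mm by 193 mm) begins 47 mm behind the grasp point.
Start: joints at [80.85, 20.546, 0.682, 0, -70.136, -16.507], TCP at [0.292, 0.608, 0.227] pointing down, gripper open.
Joint ranges: [-176.03, 176.03], [-82.01, 121.73], [-58.28, 71.71], [-173.87, 95.51], [-174.79, -0.11], [-173.66, 173.66]. Speed limits (degrees/s): [136.94, 136.94, 172.46, 180, 180, 180].

INTERFACE

Orientations are given as [roll, pitch, yaw] about the fixed x, y, z axes, in that order (R = Rz(yaw) Ry(pitch) Rx(roll)).
In Python, from plant import r gives the robot as it stands.
- The arm moves only by the tool carry_out, never from a script. Its argument "deltas" is a list of rows, each a list of 3 entries, a list of its own where there are three numbers: the opening, from 0 (shut) to 1 (fully open), then the shift along the tool's x, y, z in mm, then the turn, a rotation vector about the tool's x, y, z in rad. In form: [[gripper, [tx, ty, tz], [rx, ry, rz]], ...]. A call has 1 to 12 rows; each row is the pose to reach, as a shift and turn from the pose commanded when the call began, along the tool's axes at that moment; what a row does not reach only later rows make up. A row lasts 1/10 s, in which the tool goes at most 50 mm and 8.59 degrees, less where a joint would pass 70% of its speed; a pose out of reach is approached as far as the arm can. A call with a gripper value outside its range is refused whole. The fingers move at their own pace and stop on an object; "squeeze" is the grip in N (left out, the last holds). Time passes only in rows, so rows that repeat a pose let the fingers close. It gives the time, the measured TCP pose, the force, the opening and the grip force at its end, in the units of the state.
- r.get_state(): the state, without advancing time (a new reading comes with each control period).
- r.capture(name): name is "scene" or "top"; returns (picture, depth): 384x512x3 uint8, red, green, blue; 384x512 float32, m along the optical axis (not along the pixel's ray), 0 where there is no reading.
- r.get_calibration(name): a dict with "fov_y" (degrees; the focal length in pixels is half the picture's height over the tangent of half this angle, whatever the lens; pixels are square), "cx", "cy" (the principal point, pixels), "view" (4x4, takes a point from world to camera coordinates). Camera axes: x right, y down, z forward; pixel columns grow to the right and rows downward; lengths in m; the calibration is good to about 2 mm. A picture is of the moment at which its call begins. get_calibration takes no time and is no camera call.
- r.close_job(): hands the job in; it is judged then, once.
The state is a dict: "time_s": time; "joints": joint angles; "qd": joint speeds; "joint_torque": joint torques, N m; "tcp_pos": TCP position; "eef_rot": TCP orientation; "contact_force": force on the tool from outside, world axes, zero at the start; "moment": the same for the moment, N m; "gripper_width": finger opening in m; "gripper_force": force on a finger pad.
Only numpy, scipy, OpenCV 4.12 (cv2) and the standard library are available. Lean on these libraries where they do the work, as an engineer would, in place of code of your own. Each camera call takes 0.05 s, during which the arm holds its last target. There are 200 camera calls.

TASK

Take the drive out of the leaning stand, slide it upright down into the slot of the insert in the open carton until it rests on the slot's floor, without dropping it. Then close the carton: fold down the two short side flaps first, then the long cover over them, so that all three lie flat. Leave the loose tools and the tape roll where they are.

Things in the scene. Friction and masses are not known exactly. Their poses are not given: they have to be found in the camera images.
- drive: flat drive, pale metal case, dark green underside that faces the robot, 100 (x) x 70 (y) x 12 mm (z; solid core 8 mm), about 0.1 kg. Origin: centre of its underside, a large face. It stands in the stand on a long edge, +y edge up, leaning away from the robot, y 0.45 rad from vertical; drawn out along its y. Its upper 20 mm stand clear of the stand, over the middle 54 mm the upper 40 mm.
- drive_mid (a point): centre of the drive's volume; axes as drive. The drive's upper edge (long edge at +y) is 35 mm from it along y.
- stand: metal stand with one leaning slot that holds the drive, fixed to the bench; base plate 120 x 135 x 6 mm, about 95 mm high. Slot 13 mm wide and 106 mm long, its walls rise towards +x of the stand, 0.45 rad from vertical. Origin on the bench near the middle of the base; z up, x away from the robot at yaw 0, y along the slot.
- carton: open brown cardboard carton, fixed to the bench, 130 (x) x 150 (y) x 95 mm (z, rim height), walls 4 mm. Origin at the centre of its underside; z up, x away from the robot at yaw 0. In it a grey insert with one upright slot along y in the middle. For fingers there is free room of 61 mm to either side (x) of the slot's middle at |y| < 28 mm above z = 35 mm.
- slot_floor (a point): centre of the slot's floor, 10 mm above the bench; axes as the carton. Slot 13 mm wide (x), 107 mm long (y); ribs beside it 55 mm high above its floor, but only 24 mm at |y| < 28 mm. A seated drive has its long edge along y, its centre 35 mm above this point and its upper edge 15 mm below the carton's rim.
- flap_left_hinge (a point): middle of the crease of the left side flap, on the rim of the carton's +y wall; axes as the carton. The flap is 60 mm long from the crease, 122 mm wide along x, 4 mm thick; closed, it lies level and points to -y of the carton.
- flap_right_hinge (a point): the same for the right side flap on the -y wall; closed, it points to +y of the carton.
- cover_hinge (a point): middle of the crease of the cover, on the rim of the carton's +x wall, 4.5 mm above the rim; axes as the carton. The cover is 128 mm long from the crease, 150 mm wide along y, 4 mm thick; closed, it lies level over both side flaps and points to -x of the carton.
- flap_left (a joint): angle of the left side flap, rad: 0 closed and level, 1.57 upright, larger leans outward, up to 2.4. All three creases are stiff: a flap stays where it is left; about 1 N at its edge moves it. Push it over from outside with the fingertips.
- flap_right (a joint): angle of the right side flap, likewise.
- cover (a joint): angle of the cover, likewise (0 closed, 1.57 upright, larger leans outward to +x).
- marker: felt marker with a white barrel, 135 mm long, 17 mm thick, loose on the bench between the work places; leave it alone. Origin at its middle, underside.
- side_cutter: hand side cutters, 154 x 54 x 15 mm, loose on the bench; leave alone. Origin at the middle, underside.
- tape_roll: roll of packing tape, 100 mm across, 25 mm high, loose on the bench at the back; leave alone. Origin at the centre of its underside.
Not all that is in view belongs to the job. There is more than one size of the carton; the job needs the larger.

How it is judged:
By the outcome, as a careful person would: the job done as asked, in the order asked, and still so for the second after the job is handed in, with the robot touching nothing.
It also fails if it takes over 61 s, if anything falls off the work surface, if the arm or the gripper's body presses on something with over 40 N, if the wrist force passes 120 N, or if a joint passes its speed limit or range.

## Working session

There is one attempt and no reset: what is moved stays moved. The work goes in short steps, Python scripts to look and compute and a tool call to move; the robot and the scene stay as the last step left them, time stands still between calls to the robot, and variables do not carry over. Pictures are saved under pics/ and viewed, at most 10 in all, crops included, and the job is handed in when it is done.

Besides the shell and the picture viewer there is one more tool, called after "Emit:" as name([rows], argument=value, ...), one row to a line, values as JSON. carry_out: Moves the arm, as the interface text tells. Its arguments: {"type":"object","properties":{"deltas":{"type":"array"},"squeeze":{"type":"number"}},"required":["deltas"]}

```bash
ls; mkdir -p pics
cat > h.py <<'E'
import numpy as np, cv2
from plant import r
from scipy.spatial.transform import Rotation as R
def cam(n):
    im,d=r.capture(n); c=r.get_calibration(n)
    np.savez(n+'.npz',im=im,d=d); return im,d,c
def pts(d,c):
    f=d.shape[0]/2/np.tan(np.radians(c['fov_y'])/2)
    v,u=np.mgrid[:d.shape[0],:d.shape[1]]
    P=np.stack([(u-c['cx'])/f*d,(v-c['cy'])/f*d,d],-1)
    V=np.array(c['view']); W=(P-V[:3,3])@V[:3,:3]
    W[d==0]=np.nan
    return W
E
python3 - <<'E'
from h import *
ims=[]
for n in('scene','top'):
    im,d,c=cam(n); print(n,c); cv2.imwrite(f'pics/{n}0.png',cv2.resize(im[...,::-1],(800,600)))
print(r.get_state())
E
```

```text
pics
scene {'fov_y': 57.11437324359327, 'cx': 256.9687139387001, 'cy': 194.2869192552794, 'view': array([[-0.2145132 , -0.97661428, -0.01444454,  0.14150308],
       [-0.83668419,  0.1913675 , -0.51316474,  0.54747237],
       [ 0.50392822, -0.09799509, -0.85816858,  0.76479882],
       [ 0.        ,  0.        ,  0.        ,  1.        ]])}
top {'fov_y': 43.11132692515133, 'cx': 260.2195144941941, 'cy': 191.55587953454886, 'view': array([[-0.01085366, -0.99993988,  0.00156326,  0.02175471],
       [-0.98595036,  0.01044118, -0.16671192,  0.59560516],
       [ 0.16668557, -0.00335074, -0.98600441,  1.1977371 ],
       [ 0.        ,  0.        ,  0.        ,  1.        ]])}
{'time_s': 0.1, 'joints': array([ 8.08523018e+01,  2.05871172e+01,  6.39938987e-01, -1.80276117e-02,
       -7.01354386e+01, -1.65081532e+01]), 'qd': array([ 0.07525633, -0.03558034,  0.20284243,  0.04923296,  0.15670086,
       -0.07340626]), 'joint_torque': array([-1.36272938e-03, -5.84163630e+01,  2.93754226e+01,  7.01557472e+00,
        1.02130932e-02, -5.08671292e-05]), 'tcp_pos': array([0.29207261, 0.60806287, 0.22572483]), 'eef_rot': array([ 1.79915973e+02, -7.22841663e-03, -2.56619841e+01]), 'contact_force': array([ 0.66866351,  0.46171937, -0.32090388]), 'moment': array([ 0.0597325 , -0.00462653, -0.00987882]), 'gripper_force': 0.0, 'gripper_width': 0.08769465211464582}
```

View pics/scene0.png

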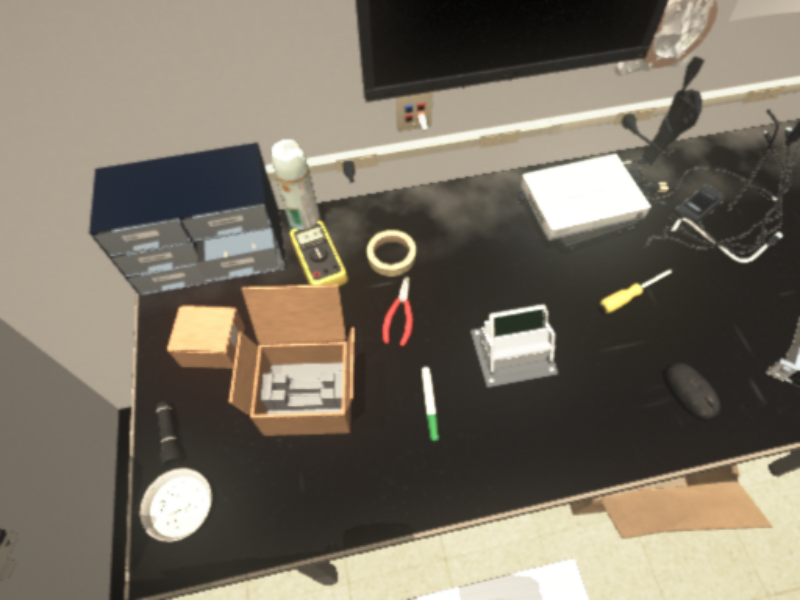

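View pics/top0.png

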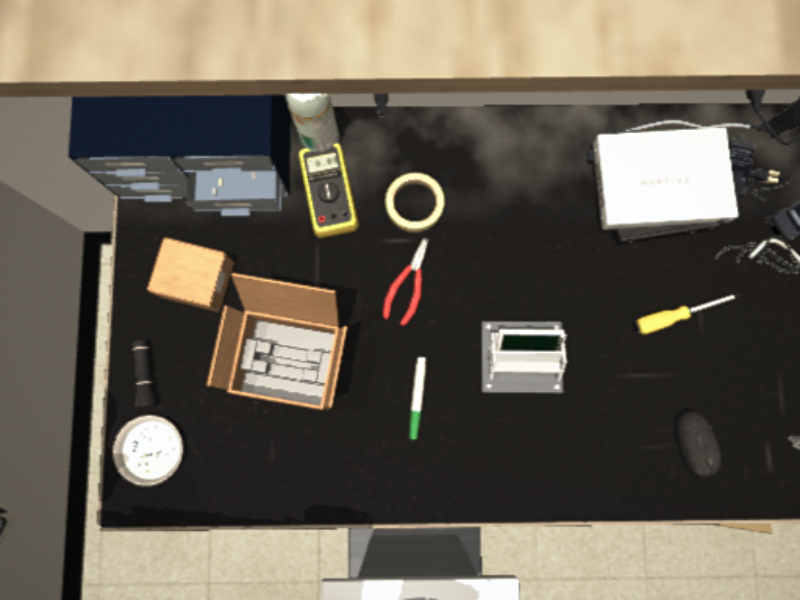

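Two boxes: the open one with the grey insert (scene 300,390; top 280,340) is the larger and the only one with flaps and slot. The other (scene 205,335; top 190,272) is a small closed box. The drive stands in the stand at scene (515,345) / top (525,355). One crop to confirm.

```bash
cat > m.py <<'E'
from h import *
out=[]
for n in('scene','top'):
    z=np.load(n+'.npz'); im=z['im']
    s=[(140,170),(290,180)] if n=='scene' else [(125,165),(290,190)]
    row=[]
    for u,v in s:
        w,h=(100,115) if u<200 else (80,80)
        c=im[v:v+h,u:u+w] if n!='x' else 0
        row.append(cv2.resize(c,(400,300) if 0 else (int(300*w/h),300),interpolation=cv2.INTER_CUBIC))
    out.append(np.hstack(row)[:, :560])
m=min(o.shape[1] for o in out)
cv2.imwrite('pics/crop1.png',np.vstack([o[:,:m] for o in out])[...,::-1])
for n in('scene','top'):
    z=np.load(n+'.npz'); W=pts(z['d'],r.get_calibration(n))
    np.save('W'+n,W)
    b=W.reshape(-1,3); b=b[~np.isnan(b[:,0])]
    bench=b[(abs(b[:,2])<.01)&(b[:,0]<.7)&(b[:,0]>.3)]; print(n,'bench z',np.median(bench[:,2]))
    # carton: rim & stand clusters
    k=lambda u,v:np.round(W[int(v*.64),int(u*.64)],3)
    L={'scene':{'tape':(390,236),'stand':(515,345),'box':(300,430),'small':(205,335),'rnd':(175,505)},'top':{'stand':(520,385),'drive':(530,342),'small':(190,272),'rnd':(150,450),'shelf':(400,50),'marker':(417,400)}}[n]
    for a,(u,v) in L.items(): print(a,k(u,v))
E
python3 m.py
```

```text
scene bench z -0.0010113619863371165
tape [ 0.812 -0.007  0.017]
stand [ 0.494 -0.169  0.059]
box [0.435 0.227 0.021]
small [0.63  0.366 0.07 ]
rnd [0.361 0.444 0.004]
top bench z -0.001037255816047311
stand [ 0.457 -0.171  0.005]
drive [ 0.521 -0.177  0.092]
small [0.641 0.369 0.07 ]
rnd [0.356 0.441 0.002]
shelf [0.583 0.02  0.91 ]
marker [0.433 0.002 0.016]
```

View pics/crop1.png

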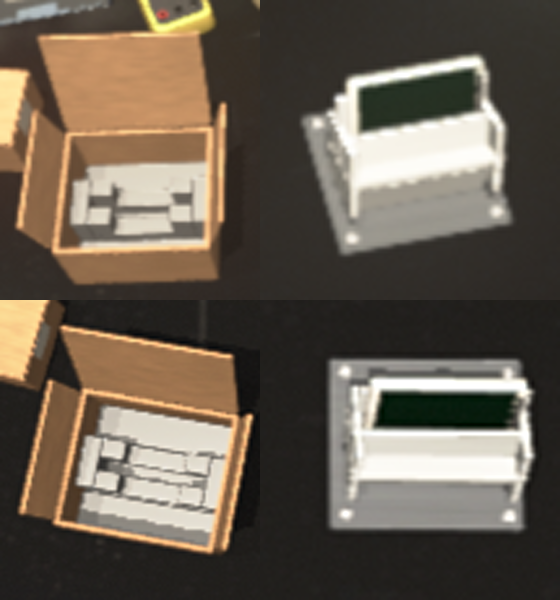

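```bash
cat > fit.py <<'E'
from h import *
from scipy.optimize import least_squares, differential_evolution
rz=lambda a:R.from_euler('z',a).as_matrix(); 
def rays(n,u0,u1,v0,v1):
    c=r.get_calibration(n); z=np.load(n+'.npz'); d=z['d'][v0:v1,u0:u1]
    f=192/np.tan(np.radians(c['fov_y'])/2); v,u=np.mgrid[v0:v1,u0:u1]
    V=np.array(c['view']); D=np.stack([(u-c['cx'])/f,(v-c['cy'])/f,np.ones(u.shape)],-1).reshape(-1,3)@V[:3,:3]
    return -V[:3,:3].T@V[:3,3],D,d.ravel()
def cast(C,D,boxes):
    t=np.full(len(D),9.); 
    t=np.minimum(t,(-.001-C[2])/D[:,2])
    for Rm,p,lo,hi in boxes:
        o=(C-p)@Rm; d=D@Rm; d=np.where(abs(d)<1e-9,1e-9,d)
        a=(lo-o)/d; b=(hi-o)/d
        n=np.minimum(a,b).max(1); x=np.maximum(a,b).min(1)
        t=np.where((n<x)&(n>0)&(n<t),n,t)
    return t
A=np.array
def carton(q):
    x,y,yaw,fl,fr,cv=q; M=rz(yaw); p=A([x,y,0])
    B=[(M,p,A(l),A(h)) for l,h in [([-.065,-.075,0],[-.061,.075,.095]),([.061,-.075,0],[.065,.075,.095]),([-.065,-.075,0],[.065,-.071,.095]),([-.065,.071,0],[.065,.075,.095])]]
    E=R.from_euler
    # closed: flap along -y from hinge; angle lifts it
    B.append((M@E('x',-fl).as_matrix(),p+M@A([0,.075,.095]),A([-.061,-.06,0]),A([.061,0,.004])))
    B.append((M@E('x',fr).as_matrix(),p+M@A([0,-.075,.095]),A([-.061,0,0]),A([.061,.06,.004])))
    B.append((M@E('y',cv).as_matrix(),p+M@A([.065,0,.0995]),A([-.128,-.075,0]),A([0,.075,.004])))
    return B
if __name__=='__main__':
    S=[rays('scene',125,235,170,285),rays('top',125,230,165,270)]
    for use in ([0],[1],[0,1]):
        def res(q): 
            return np.concatenate([np.where(S[i][2]>0,np.clip(cast(S[i][0],S[i][1],carton(q))-S[i][2],-.03,.03),0) for i in use])
        cost=lambda q:np.abs(res(q)).mean()
        o=differential_evolution(cost,[(.45,.58),(.17,.32),(-.4,.2),(1.2,2.4),(1.2,2.4),(1.2,2.4)],popsize=12,maxiter=60,seed=1,polish=False)
        print(use,o.fun,np.round(o.x,4))
    for n in('scene','top'):
        W=np.load('W'+n+'.npy'); im=np.load(n+'.npz')['im'].astype(int)
        sel=(W[...,0]>.4)&(W[...,0]<.62)&(abs(W[...,1]+.175)<.1)
        g=sel&(im.sum(-1)<130)&(W[...,2]>.04)
        P=W[g]; c=np.median(P,0); P=P[np.linalg.norm(P-c,axis=1)<.07]; 
        nn=np.linalg.svd(P-P.mean(0))[2][2]; P=P[abs((P-P.mean(0))@nn)<.004]; u,s,vt=np.linalg.svd(P-P.mean(0)); nn=vt[2]*np.sign(-vt[2][0])
        up=np.cross(nn,[0,0,1]);up/=np.linalg.norm(up);e=np.cross(up,nn);e*=np.sign(e[2])
        print(n,len(P),'mean',P.mean(0),'n',nn,'lean',np.arcsin(nn[2]),'yaw',np.arctan2(-nn[1],-nn[0]),'rms',s[2]/len(P)**.5)
        a=(P-P.mean(0))@up;b=(P-P.mean(0))@e;print('horiz dir',up,np.percentile(a,[1,99]),'up',e,np.percentile(b,[1,99]))
        b=sel&(W[...,2]>.003)&(W[...,2]<.009)
        rc=cv2.minAreaRect((W[b][:,:2]*1000).astype(np.float32)); print('base',rc)
        Q=W[sel&(W[...,2]>.085)]; print('top pts',Q[:,2].max(), Q.min(0),Q.max(0))
        print('drivey at high', np.round(W[sel&(W[...,2]>.09)][::4],3)[:15].tolist())
E
python3 fit.py
```

```text
[0] 0.008428423031357579 [ 0.4972  0.209  -0.1848  1.8301  1.8256  1.8184]
[1] 0.008539966856173002 [ 0.4966  0.2092 -0.1863  1.8301  1.8198  1.8152]
[0, 1] 0.008563824367364732 [ 0.4966  0.2091 -0.1839  1.8197  1.8235  1.82  ]
scene 266 mean [ 0.52010057 -0.18061753  0.08879144] n [-0.89957926  0.02758812  0.43588537] lean 0.45102178049588687 yaw -0.030658191269108494 rms 0.0013654013304953516
horiz dir [ 0.03065339  0.99953007 -0.        ] [-0.03843395  0.03874416] up [ 0.43568053 -0.01336136  0.90000219] [-0.01648448  0.01606002]
base ((511.44622802734375, -174.43418884277344), (171.66636657714844, 219.45852661132812), 88.77434539794922)
top pts 0.11018670578179482 [ 0.51523687 -0.23465121  0.08505511] [ 0.53909812 -0.12218064  0.11018671]
drivey at high [[0.536, -0.228, 0.104], [0.532, -0.216, 0.109], [0.532, -0.228, 0.106], [0.535, -0.204, 0.104], [0.531, -0.214, 0.106], [0.53, -0.225, 0.104], [0.535, -0.184, 0.106], [0.533, -0.194, 0.106], [0.529, -0.204, 0.108], [0.528, -0.216, 0.106], [0.527, -0.227, 0.104], [0.535, -0.169, 0.106], [0.532, -0.18, 0.107], [0.531, -0.191, 0.106
[... 201 characters left out ...]
r [ 0.02665059  0.99964481 -0.        ] [-0.04190725  0.04158328] up [ 0.42770841 -0.01140273  0.90384484] [-0.02148996  0.0202813 ]
base ((508.9487609863281, -174.08740234375), (215.1129150390625, 198.45103454589844), 1.3093926906585693)
top pts 0.9128150538832479 [ 0.51609036 -0.23464826  0.08500531] [ 0.61099482 -0.07501174  0.91281505]
drivey at high [[0.61, -0.075, 0.91], [0.609, -0.078, 0.912], [0.609, -0.081, 0.912], [0.61, -0.085, 0.91], [0.61, -0.088, 0.911], [0.61, -0.092, 0.91], [0.611, -0.095, 0.909], [0.61, -0.098, 0.91], [0.61, -0.102, 0.91], [0.611, -0.105, 0.909], [0.61, -0.108, 0.911], [0.609, -0.111, 0.911], [0.61, -0.115, 0.909], [0.61, -0.118, 0.91], [0.61, -0.122, 0.91]]
```

The crop confirms it: the open carton with the slotted insert is the larger; the drive's green face sits in the leaning stand. Carton fit is consistent in both cameras; refining the drive's upper edge, then moving.

```bash
cat >> h.py <<'E'
yw,L=-0.0287,0.448
c,s=np.cos(yw),np.sin(yw)
n_=np.array([-np.cos(L)*c,-np.cos(L)*s,np.sin(L)]); e_=np.array([np.sin(L)*c,np.sin(L)*s,np.cos(L)]); h_=np.cross(n_,-e_) # tool x
RS=np.stack([h_,n_,-e_],1)
CY=-0.185; CP=np.array([.4968,.2091,0])
RC=R.from_euler('z',CY).as_matrix(); car=lambda x,y,z:CP+RC@np.array([x,y,z])
RD=R.from_euler('z',CY).as_matrix()@np.array([[0,-1,0],[-1,0,0],[0,0,-1.]])  # tool y=-x carton, tool x=-y carton
def delta(p,Rt,st=None):
    st=st or r.get_state(); R0=R.from_euler('xyz',st['eef_rot'],degrees=True).as_matrix()
    print('pos',np.round(st['tcp_pos'],4),'d mm',np.round(1e3*R0.T@(np.array(p)-st['tcp_pos']),1),'rot',np.round(R.from_matrix(R0.T@Rt).as_rotvec(),3),
     'F',np.round(st['contact_force'],1),'w',round(st['gripper_width'],4),'gf',round(st['gripper_force'],1),'t',round(st['time_s'],1))
E
python3 - <<'E'
from h import *
p=np.array([.5195,-.1793,.0877])
for n in('scene','top'):
    W=np.load('W'+n+'.npy'); Q=W.reshape(-1,3)-p; Q=Q[np.linalg.norm(Q,axis=1)<.09]
    a,b,x=Q@n_,Q@e_,Q@h_
    k=(a<-.003)&(a>-.010)&(b>.01)&(b<.04); print(n,'top edge b',np.percentile(b[k],[10,50,90]),'x',np.percentile(x[k&(b>.018)],[0,2,98,100]),k.sum())
    k=(abs(a)<.004)&(b>0)&(b<.022); print('face x',x[k].min(),x[k].max(),np.median(a[k]))
top=p+.0225*e_-.006*n_
delta(top-.017*e_+.1*e_,RS)
delta([.45,.15,.36],RS)
print(h_)
E
```

```text
scene top edge b [0.01966613 0.02239501 0.02340054] x [-0.05037508 -0.04829765  0.04821068  0.04856297] 61
face x -0.05095862839881252 0.04876424913023909 -0.0005126196746655664
top top edge b [0.01931947 0.02207635 0.02428148] x [-0.05044875 -0.04994471  0.04549546  0.04765577] 95
face x -0.051236824820759266 0.048688979972699026 -0.00023510862438460688
pos [0.2921 0.6081 0.2257] d mm [592.6 590.3  46.5] rot [-0.396 -0.259  1.131] F [ 0.7  0.5 -0.3] w 0.0877 gf 0.0 t 0.1
pos [0.2921 0.6081 0.2257] d mm [ 340.7  344.7 -133.7] rot [-0.396 -0.259  1.131] F [ 0.7  0.5 -0.3] w 0.0877 gf 0.0 t 0.1
[-0.02869606 -0.99958818  0.        ]
```

Emit:
carry_out([
  [0.45,[34,34,-60],[0,0,0]],
  [0.45,[64,64,-110],[-0.05,-0.03,0.14]],
  [0.45,[340,345,-134],[-0.396,-0.259,1.131]],
  [0.45,[340,345,-134],[-0.396,-0.259,1.131]],
  [0.45,[340,345,-134],[-0.396,-0.259,1.131]],
  [0.45,[340,345,-134],[-0.396,-0.259,1.131]],
  [0.45,[340,345,-134],[-0.396,-0.259,1.131]],
  [0.45,[340,345,-134],[-0.396,-0.259,1.131]],
  [0.45,[340,345,-134],[-0.396,-0.259,1.131]],
  [0.45,[340,345,-134],[-0.396,-0.259,1.131]],
  [0.45,[340,345,-134],[-0.396,-0.259,1.131]],
  [0.45,[340,345,-134],[-0.396,-0.259,1.131]],
])

```text
time_s: 1.3
tcp_pos: [0.4504, 0.1472, 0.3605]
eef_rot: [154.3, 0.0, -91.9]
contact_force: [-0.2, 0.8, -0.7]
gripper_width: 0.0393
gripper_force: 0.0
```

```bash
cat >> h.py <<'E'
P0=np.array([.5195,-.1793,.0877])-.0012*h_
TOP=P0+.0224*e_-.006*n_
G=TOP-.017*e_
E
python3 -c "
from h import *
delta(G+.08*e_,RS); print(r.get_state()['joints'])"
```

```text
pos [0.4504 0.1472 0.3605] d mm [ 322.8 -196.1  125.8] rot [ 0.     0.002 -0.004] F [-0.2  0.8 -0.7] w 0.0393 gf 0.0 t 1.3
[  30.16624141   13.7878881     9.37407614  -13.9569114  -107.24425217
  -33.6393845 ]
```

Emit:
carry_out([
  [0.45,[323,-196,126],[0,0.002,-0.004]],
  [0.45,[323,-196,126],[0,0.002,-0.004]],
  [0.45,[323,-196,126],[0,0.002,-0.004]],
  [0.45,[323,-196,126],[0,0.002,-0.004]],
  [0.45,[323,-196,126],[0,0.002,-0.004]],
  [0.45,[323,-196,126],[0,0.002,-0.004]],
  [0.45,[323,-196,126],[0,0.002,-0.004]],
  [0.45,[323,-196,126],[0,0.002,-0.004]],
  [0.45,[323,-196,126],[0,0.002,-0.004]],
  [0.45,[323,-196,126],[0,0.002,-0.004]],
  [0.45,[323,-196,126],[0,0.002,-0.004]],
])

```text
time_s: 2.4
tcp_pos: [0.5625, -0.175, 0.1619]
eef_rot: [154.4, 0.1, -91.3]
contact_force: [0.6, 0.2, 0.1]
gripper_width: 0.0396
gripper_force: 0.0
```

```bash
python3 -c "
from h import *
delta(G+.025*e_,RS); delta(G,RS)
im,d,c=cam('scene'); a=im[160:290,250:420]; cv2.imwrite('pics/s1.png',cv2.resize(a[...,::-1],None,fx=4,fy=4,interpolation=2))
"
```

```text
pos [ 0.5625 -0.175   0.1619] d mm [ 4.3  0.5 55.1] rot [-0.001 -0.001  0.006] F [0.6 0.2 0.1] w 0.0396 gf 0.0 t 2.4
pos [ 0.5625 -0.175   0.1619] d mm [ 4.3  0.5 80.1] rot [-0.001 -0.001  0.006] F [0.6 0.2 0.1] w 0.0396 gf 0.0 t 2.4
```

View pics/s1.png

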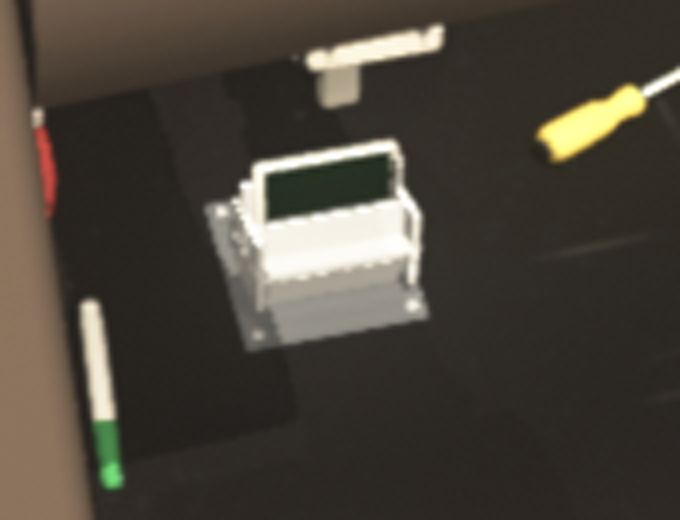

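The picture shows the drive (330,185) untouched, finger (340,85) above and behind it, in line with its middle. Descending along the lean.

Emit:
carry_out([
  [0.45,[3,0.5,40],[0,0,0.004]],
  [0.45,[3,0.5,55],[0,0,0.004]],
  [0.45,[3,0.5,65],[0,0,0.004]],
  [0.45,[3,0.5,75],[0,0,0.004]],
  [0.45,[3,0.5,80],[0,0,0.004]],
  [0.45,[3,0.5,80],[0,0,0.004]],
])

```text
time_s: 3.05
tcp_pos: [0.5271, -0.1776, 0.0898]
eef_rot: [154.4, -0.0, -91.6]
contact_force: [0.4, 0.1, 0.0]
gripper_width: 0.039
gripper_force: 0.0
```

```bash
python3 -c "
from h import *
delta(G,RS)"
```

```text
pos [ 0.5271 -0.1776  0.0898] d mm [ 0.7 -0.1 -0.2] rot [-0.    -0.001  0.001] F [0.4 0.1 0. ] w 0.039 gf 0.0 t 3.0
```

Emit:
carry_out([
  [0.1,[0,0,0],[0,0,0]],
  [0.1,[0,0,0],[0,0,0]],
  [0.1,[0,0,0],[0,0,0]],
  [0.05,[0,0,0],[0,0,0]],
  [0,[0,0,0],[0,0,0]],
  [0,[0,0,0],[0,0,0]],
  [0,[0,0,0],[0,0,0]],
  [0,[0,0,0],[0,0,0]],
], squeeze=35)

```text
time_s: 3.85
tcp_pos: [0.5272, -0.1779, 0.0898]
eef_rot: [154.4, -0.0, -91.6]
contact_force: [1.6, -0.7, 1.4]
gripper_width: 0.0076
gripper_force: 35.0
```

Emit:
carry_out([
  [0,[0,0,-5],[0,0,0]],
  [0,[0,0,-15],[0,0,0]],
  [0,[0,0,-30],[0,0,0]],
  [0,[0,0,-45],[0,0,0]],
  [0,[0,0,-60],[0,0,0]],
  [0,[0,0,-80],[0,0,0]],
  [0,[0,0,-100],[0,0,0]],
  [0,[0,0,-110],[0,0,0]],
  [0,[0,0,-110],[0,0,0]],
])

```text
time_s: 4.75
tcp_pos: [0.5758, -0.1792, 0.1902]
eef_rot: [154.5, -0.0, -91.6]
contact_force: [-0.7, -0.9, -0.8]
gripper_width: 0.0074
gripper_force: 35.0
```

```bash
python3 -c "
from h import *
delta(G,RS)
im,d,c=cam('scene'); a=im[110:290,230:460]; cv2.imwrite('pics/s2.png',cv2.resize(a[...,::-1],None,fx=3,fy=3,interpolation=2))
W=pts(d,c); M=r.get_state(); T=M['tcp_pos']; R0=R.from_euler('xyz',M['eef_rot'],degrees=True).as_matrix()
Q=((W-T)@R0); k=(np.abs(Q[...,0])<.06)&(np.abs(Q[...,1])<.02)&(Q[...,2]>-.03)&(Q[...,2]<.07)
X=Q[k]*1e3; print(k.sum(), np.percentile(X,[0,2,50,98,100],axis=0).round(1))
f=X[(X[:,2]>5)&(X[:,2]<50)]; A=np.c_[f[:,0],f[:,2],np.ones(len(f))]; print(np.linalg.lstsq(A,f[:,1],rcond=None)[0], np.std(f[:,1]))
delta(car(0,0,.25),RD)
"
```

```text
pos [ 0.5758 -0.1792  0.1902] d mm [  0.4   0.7 111.3] rot [-0.003 -0.001  0.001] F [-0.7 -0.9 -0.8] w 0.0074 gf 35.0 t 4.8
534 [[-49.5   2.3  -4.4]
 [-48.6   3.1   5. ]
 [  0.9   6.2  26.2]
 [ 49.4   9.3  47.8]
 [ 51.3  19.9  50. ]]
[ 1.34292494e-03 -1.22742884e-02  6.44521586e+00] 1.4205328443451732
pos [ 0.5749 -0.179   0.189 ] d mm [-385.8  106.5  -16.6] rot [ 0.446 -0.035  0.155] F [-0.3  0.7 -1.8] w 0.0073 gf 35.0 t 4.8
```

View pics/s2.png

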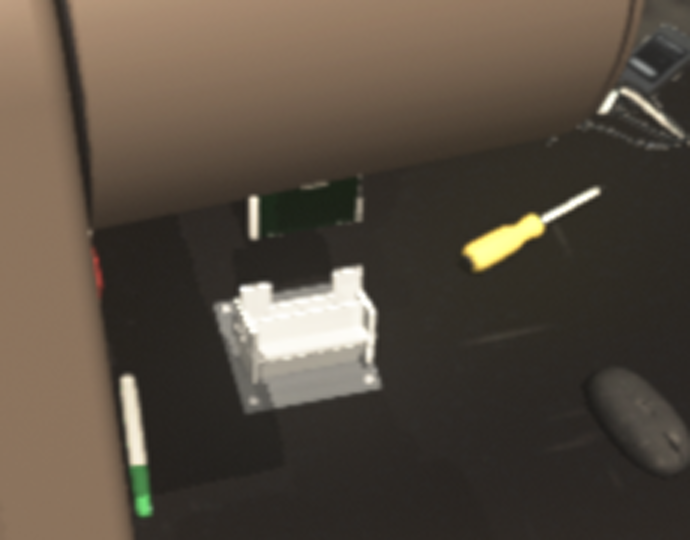

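The drive (305,205) hangs held below the gripper, stand empty. Moving over the carton, offset -25 mm in carton x so the gripper body clears the cover.

```bash
python3 -c "
from h import *
delta(car(-.025,0,.28),RD)"
```

```text
pos [ 0.5749 -0.179   0.189 ] d mm [-389.7  141.7  -33. ] rot [ 0.446 -0.035  0.155] F [-0.3  0.7 -1.8] w 0.0073 gf 35.0 t 4.8
```

Emit:
carry_out([
  [0,[-15,5,-30],[0.04,0,0.01]],
  [0,[-45,10,-60],[0.09,0,0.02]],
  [0,[-85,15,-75],[0.15,0,0.04]],
  [0,[-130,25,-75],[0.21,-0.01,0.06]],
  [0,[-175,45,-70],[0.28,-0.02,0.08]],
  [0,[-220,75,-60],[0.34,-0.02,0.11]],
  [0,[-265,100,-50],[0.4,-0.03,0.14]],
  [0,[-305,120,-40],[0.446,-0.035,0.155]],
  [0,[-345,135,-35],[0.446,-0.035,0.155]],
  [0,[-375,140,-33],[0.446,-0.035,0.155]],
  [0,[-390,142,-33],[0.446,-0.035,0.155]],
  [0,[-390,142,-33],[0.446,-0.035,0.155]],
])

```text
time_s: 6.0
tcp_pos: [0.4711, 0.2151, 0.2792]
eef_rot: [179.9, -0.1, -100.5]
contact_force: [1.1, -0.1, -1.0]
gripper_width: 0.0073
gripper_force: 35.0
```

```bash
python3 -c "
from h import *
delta(car(-.025,0,.14),RD)
W=None
for n in('scene','top'):
  im,d,c=cam(n); W=pts(d,c); M=r.get_state(); T=M['tcp_pos']
  Q=((W-T)@RD); k=(np.abs(Q[...,0])<.06)&(np.abs(Q[...,1])<.02)&(Q[...,2]>-.01)&(Q[...,2]<.07)
  X=Q[k]*1e3; print(n,k.sum())
  if k.sum()>20:
    print(np.percentile(X,[0,2,50,98,100],axis=0).round(1))
    f=X[(X[:,2]>5)&(X[:,2]<50)&(X[:,1]>3)&(X[:,1]<10)]; A=np.c_[f[:,0],f[:,2],np.ones(len(f))]; print(len(f),np.linalg.lstsq(A,f[:,1],rcond=None)[0])
"
```

```text
pos [0.4711 0.2151 0.2792] d mm [  0.9  -1.6 139.2] rot [ 0.002 -0.002  0.002] F [ 1.1 -0.1 -1. ] w 0.0073 gf 35.0 t 6.0
scene 155
[[18.3 -1.6 -9.5]
 [23.  -0.2 -9.1]
 [39.9  6.7 14.3]
 [50.5  8.1 46.5]
 [50.9  8.3 49.7]]
95 [-8.11027352e-02  5.06335408e-04  9.78831931e+00]
top 36
[[23.3 -0.8 -8.8]
 [24.9 -0.7 -8.5]
 [49.3  6.5 18.6]
 [50.9  7.9 48. ]
 [51.   8.  49.7]]
19 [-0.10883397  0.0139111  10.84654718]
```

Emit:
carry_out([
  [0,[1,-1.5,30],[0,0,0]],
  [0,[1,-1.5,70],[0,0,0]],
  [0,[1,-1.5,105],[0,0,0]],
  [0,[1,-1.5,130],[0,0,0]],
  [0,[1,-1.5,139],[0,0,0]],
  [0,[1,-1.5,139],[0,0,0]],
])

```text
time_s: 6.7
tcp_pos: [0.4728, 0.211, 0.1399]
eef_rot: [179.9, -0.2, -100.7]
contact_force: [-0.4, -0.5, -0.3]
gripper_width: 0.0075
gripper_force: 35.0
```

```bash
python3 -c "
from h import *
delta(car(0,0,.14),RD)
im,d,c=cam('scene'); im2,d2,c2=cam('top')
a=cv2.resize(im[150:300,110:260],(600,600),interpolation=2)[:, :400]; 
b=cv2.resize(im2[150:280,110:240],(400,400),interpolation=2)
o=np.zeros((600,800,3),np.uint8); o[:,:400]=a; o[:400,400:]=b
cv2.imwrite('pics/s3.png',o[...,::-1])"
```

```text
pos [0.4728 0.211  0.1399] d mm [ -2.6 -23.9  -0.1] rot [ 0.002 -0.003 -0.002] F [-0.4 -0.5 -0.3] w 0.0075 gf 35.0 t 6.7
```

View pics/s3.png

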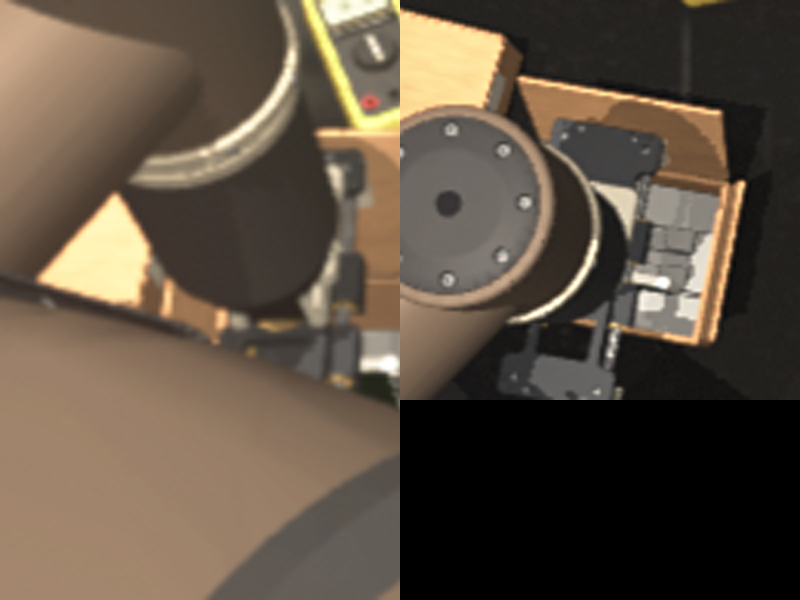

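Body's long side lies along carton x, the cover is still clear. Now sweep in +x at this height to open the cover wider with the body, then return to the centre.

Emit:
carry_out([
  [0,[-2.5,-12,4],[0,0,0]],
  [0,[-2.5,-24,8],[0,0,0]],
  [0,[-2.5,-34,8],[0,0,0]],
  [0,[-2.5,-44,8],[0,0,0]],
  [0,[-2.5,-54,8],[0,0,0]],
  [0,[-2.5,-62,8],[0,0,0]],
  [0,[-2.5,-68,8],[0,0,0]],
  [0,[-2.5,-68,8],[0,0,0]],
])

```text
time_s: 7.6
tcp_pos: [0.541, 0.2023, 0.1328]
eef_rot: [180.0, -0.0, -100.6]
contact_force: [-0.1, -0.4, -0.1]
gripper_width: 0.0073
gripper_force: 35.0
```

```bash
python3 -c "
from h import *
delta(car(0,0,.13),RD)"
```

```text
pos [0.541  0.2023 0.1328] d mm [ 1.5 44.7  2.8] rot [ 0.001 -0.001 -0.001] F [-0.1 -0.4 -0.1] w 0.0073 gf 35.0 t 7.6
```

Emit:
carry_out([
  [0,[1.5,12,2],[0,0,0]],
  [0,[1.5,26,4],[0,0,0]],
  [0,[1.5,38,4],[0,0,0]],
  [0,[1.5,44.5,5],[0,0,0]],
  [0,[1.5,44.5,8],[0,0,0]],
  [0,[1.5,44.5,10],[0,0,0]],
])

```text
time_s: 8.2
tcp_pos: [0.4961, 0.2096, 0.1231]
eef_rot: [180.0, -0.0, -100.6]
contact_force: [0.3, -0.3, -0.8]
gripper_width: 0.0071
gripper_force: 35.0
```

```bash
python3 -c "
from h import *
delta(car(0,0,.110),RD)
from fit import *
for n,b in(('scene',(125,235,140,285)),('top',(125,230,150,270))):
  im,d,c=cam(n); W=pts(d,c); Q=(W-CP)@RC*1e3
  # cover: pixels +x beyond rim
  k=(Q[...,0]>72)&(Q[...,0]<180)&(abs(Q[...,1])<80)&(Q[...,2]>100)&(Q[...,2]<230)&(im[...,0].astype(int)-im[...,2]>40)
  X=Q[k]; print(n,k.sum()); 
  if k.sum()>30: p=np.polyfit(X[:,0]-65,X[:,2]-99.5,1); print(p, np.pi-np.arctan(p[0]), X.max(0))
  # insert rib points
  for y0 in(-50,-40,-34,34,40,50):
    k=(abs(Q[...,1]-y0)<3)&(abs(Q[...,0])<30)&(Q[...,2]<90)
    X=Q[k]; X=X[np.argsort(X[:,0])]; print(y0,[(int(a),int(z)) for a,_,z in X])
"
```

```text
pos [0.4961 0.2096 0.1231] d mm [ 0.4 -0.7 13.1] rot [ 0.    -0.     0.001] F [ 0.3 -0.3 -0.8] w 0.0071 gf 35.0 t 8.2
scene 845
[ 1.47113348 -1.43687995] 2.167800627421852 [140.51503352  -3.69929571 207.4945029 ]
-50 []
-40 []
-34 []
34 []
40 []
50 []
top 1527
[1.43142234 1.97014142] 2.1805859982272424 [139.42256432  75.33561259 229.86710221]
-50 [(-28, 13), (-27, 19), (-24, 5), (-24, 47), (-24, 11), (-24, 48), (-22, 59), (-22, 61), (-21, 66), (-20, 63), (-20, 62), (-18, 61), (-17, 62), (-15, 59), (-15, 66), (-14, 59), (-13, 66), (-12, 63), (-12, 58), (-10, 63), (-9, 61), (-8, 67), (-7, 64), (-6, 72), (-6, 78), (-4, 86), (-2, 89), (0, 88), (5, 50), (7, 64), (7, 65), (9, 67), (10, 59), (11, 66), (12, 60), (13, 60), (14, 64), (14, 64), (15, 59), (16, 69), (17, 61), (18, 61), (19, 69), (20, 66), (22, 62), (22, 64), (26, 16), (27, 18), (29, 21), (29, 19)]
-40 [(-29, 20), (-27, 18), (-26, 7), (-26, 9), (-24, 23), (-24, 62), (-24, 61), (-22, 66), (-22, 63), (-22, 68), (-20, 68), (-19, 59), (-17, 66), (-17, 67), (-14, 61), (-14, 64), (-12, 62), (-12, 68), (-11, 67), (-10, 65), (-9, 63), (-9, 63), (-8, 87), (-8, 76), (5, 8), (6, 28), (6, 59), (7, 65), (8, 65), (10, 60), (10, 61), (13, 66), (13, 63), (15, 65), (16, 60), (18, 62), (18, 65), (20, 62), (20, 67), (23, 64), (23, 60), (24, 59), (27, 21), (28, 23)]
-34 [(-28, 15), (-28, 18), (-25, 7), (-24, 12), (-24, 41), (-24, 52), (-23, 62), (-23, 63), (-21, 61), (-20, 61), (-20, 63), (-18, 65), (-18, 61), (-17, 63), (-15, 66), (-15, 56), (-13, 62), (-13, 65), (-11, 65), (-10, 64), (-8, 62), (-8, 66), (7, 67), (9, 62), (9, 67), (11, 68), (12, 66), (13, 58), (14, 66), (14, 61), (15, 62), (16, 67), (17, 59), (17, 60), (18, 70), (19, 60), (20, 65), (22, 62), (23, 58), (29, 18), (29, 18), (29, 22)]
34 []
40 []
50 []
```

Emit:
carry_out([
  [0,[0.4,-0.5,2],[0,0,0]],
  [0,[0.4,-0.5,4],[0,0,0]],
  [0,[0.4,-0.5,6],[0,0,0]],
  [0,[0.4,-0.5,8],[0,0,0]],
  [0,[0.4,-0.5,10],[0,0,0]],
  [0,[0.4,-0.5,10],[0,0,0]],
])

```text
time_s: 8.9
tcp_pos: [0.4965, 0.2085, 0.1126]
eef_rot: [179.9, -0.1, -100.6]
contact_force: [0.2, -0.5, -0.9]
gripper_width: 0.0072
gripper_force: 35.0
```

```bash
python3 -c "
from h import *
delta(car(0,0,.063),RD)"
```

```text
pos [0.4965 0.2085 0.1126] d mm [-0.7 -0.3 49.6] rot [ 0.001 -0.001 -0.   ] F [ 0.2 -0.5 -0.9] w 0.0072 gf 35.0 t 8.9
```

No force: the drive is entering the slot. Continue.

Emit:
carry_out([
  [0,[0,0,3],[0,0,0]],
  [0,[0,0,6],[0,0,0]],
  [0,[0,0,9],[0,0,0]],
  [0,[0,0,12],[0,0,0]],
  [0,[0,0,15],[0,0,0]],
  [0,[0,0,18],[0,0,0]],
  [0,[0,0,20],[0,0,0]],
  [0,[0,0,20],[0,0,0]],
])

```text
time_s: 9.7
tcp_pos: [0.4965, 0.2085, 0.0926]
eef_rot: [179.9, -0.1, -100.6]
contact_force: [0.1, -0.7, -1.4]
gripper_width: 0.0073
gripper_force: 35.0
```

Emit:
carry_out([
  [0,[0,0,3],[0,0,0]],
  [0,[0,0,6],[0,0,0]],
  [0,[0,0,9],[0,0,0]],
  [0,[0,0,12],[0,0,0]],
  [0,[0,0,15],[0,0,0]],
  [0,[0,0,17],[0,0,0]],
  [0,[0,0,19],[0,0,0]],
  [0,[0,0,21],[0,0,0]],
  [0,[0,0,21],[0,0,0]],
])

```text
time_s: 10.6
tcp_pos: [0.4965, 0.2086, 0.0717]
eef_rot: [179.9, -0.1, -100.6]
contact_force: [0.2, 0.2, -0.8]
gripper_width: 0.0075
gripper_force: 35.0
```

Emit:
carry_out([
  [0,[0,0,2],[0,0,0]],
  [0,[0,0,4],[0,0,0]],
  [0,[0,0,5],[0,0,0]],
  [0,[0,0,6],[0,0,0]],
  [0,[0,0,6],[0,0,0]],
])

```text
time_s: 11.1
tcp_pos: [0.4965, 0.2086, 0.0659]
eef_rot: [179.9, -0.0, -100.6]
contact_force: [0.5, -0.2, -0.6]
gripper_width: 0.0073
gripper_force: 35.0
```

Emit:
carry_out([
  [0,[0,0,0.7],[0,0,0]],
  [0,[0,0,1.4],[0,0,0]],
  [0,[0,0,2],[0,0,0]],
  [0,[0,0,2],[0,0,0]],
])

```text
time_s: 11.5
tcp_pos: [0.4966, 0.2087, 0.0639]
eef_rot: [180.0, -0.0, -100.6]
contact_force: [-0.7, 0.6, -0.2]
gripper_width: 0.0072
gripper_force: 35.0
```

Emit:
carry_out([
  [0,[0,0,0.5],[0,0,0]],
  [0,[0,0,1],[0,0,0]],
  [0,[0,0,1],[0,0,0]],
  [0,[0,0,1],[0,0,0]],
])

```text
time_s: 11.9
tcp_pos: [0.4966, 0.2087, 0.0629]
eef_rot: [180.0, -0.0, -100.6]
contact_force: [-0.4, -0.3, -1.3]
gripper_width: 0.0075
gripper_force: 35.0
```

Emit:
carry_out([
  [0,[0,0,0.5],[0,0,0]],
  [0,[0,0,1],[0,0,0]],
  [0,[0,0,1],[0,0,0]],
  [0,[0,0,1],[0,0,0]],
])

```text
time_s: 12.3
tcp_pos: [0.4966, 0.2086, 0.0619]
eef_rot: [179.9, -0.0, -100.6]
contact_force: [0.4, 1.2, -0.8]
gripper_width: 0.0071
gripper_force: 35.0
```

Emit:
carry_out([
  [0,[0,0,0.5],[0,0,0]],
  [0,[0,0,1],[0,0,0]],
  [0,[0,0,1],[0,0,0]],
  [0,[0,0,1],[0,0,0]],
])

```text
time_s: 12.7
tcp_pos: [0.4966, 0.2087, 0.0609]
eef_rot: [180.0, -0.0, -100.6]
contact_force: [-0.4, 0.0, -0.3]
gripper_width: 0.0074
gripper_force: 35.0
```

```bash
python3 -c "
from h import *
delta(car(0,0,.06),RD)
for n in('scene','top'):
  im,d,c=cam(n); W=pts(d,c); Q=(W-CP)@RC*1e3
  k=(Q[...,0]>72)&(Q[...,0]<180)&(abs(Q[...,1])<80)&(Q[...,2]>100)&(Q[...,2]<230)&(im[...,0].astype(int)-im[...,2]>40)
  X=Q[k]; print(n,k.sum()); 
  if k.sum()>30: p=np.polyfit(X[:,0]-65,X[:,2]-99.5,1); print(p, np.pi-np.arctan(p[0]), X.max(0))
  k=(abs(Q[...,1])<52)&(abs(Q[...,0])<9)&(Q[...,2]<100)&(Q[...,2]>70)
  X=Q[k]; print(len(X)); 
  if len(X): print(X[::max(1,len(X)//25)].round(0).tolist())
"
```

```text
pos [0.4966 0.2087 0.0609] d mm [-0.5 -0.1  0.9] rot [ 0.001 -0.001 -0.   ] F [-0.4  0.  -0.3] w 0.0074 gf 35.0 t 12.7
scene 1
0
top 1795
[1.26142927 0.70805259] 2.241101824499221 [146.32530024  74.62321311 202.94430152]
46
[[2.0, -26.0, 73.0], [2.0, -29.0, 78.0], [-1.0, -25.0, 81.0], [-1.0, -27.0, 81.0], [-0.0, -29.0, 78.0], [0.0, -32.0, 81.0], [1.0, -34.0, 76.0], [1.0, -37.0, 78.0], [1.0, -40.0, 82.0], [2.0, -41.0, 74.0], [2.0, -45.0, 83.0], [-3.0, -25.0, 78.0], [-3.0, -27.0, 78.0], [-3.0, -30.0, 82.0], [-2.0, -33.0, 82.0], [-2.0, -35.0, 80.0], [-1.0, -37.0, 80.0], [-1.0, -39.0, 77.0], [-0.0, -42.0, 75.0], [-0.0, -45.0, 80.0], [0.0, -47.0, 78.0], [1.0, -49.0, 80.0], [-5.0, -28.0, 79.0], [-5.0, -30.0, 77.0], [-4.0, -33.0, 77.0], [-4.0, -35.0, 76.0], [-4.0, -38.0, 79.0], [-3.0, -40.0, 79.0], [-3.0, -43.0, 84.0], [-3.0, -46.0, 83.0], [-2.0, -47.0, 78.0], [-2.0, -50.0, 80.0], [-1.0, -51.0, 73.0], [-7.0, -33.0, 76.0], [-6.0, -35.0, 77.0], [-6.0, -38.0, 79.0], [-6.0, -41.0, 80.0], [-5.0, -43.0, 79.0], [-5.0, -46.0, 80.0], [-4.0, -48.0, 77.0], [-4.0, -50.0, 75.0], [-8.0, -38.0, 71.0], [-8.0, -41.0, 79.0], [-7.0, -43.0, 74.0], [-7.0, -46.0, 80.0], [-6.0, -50.0, 73.0]]
```

Emit:
carry_out([
  [0,[0,0,0.5],[0,0,0]],
  [0,[0,0,1],[0,0,0]],
  [0,[0,0,1.5],[0,0,0]],
  [0,[0,0,1.5],[0,0,0]],
])

```text
time_s: 13.2
tcp_pos: [0.4968, 0.2086, 0.0605]
eef_rot: [180.0, -0.0, -100.6]
contact_force: [-2.8, -1.5, 9.5]
gripper_width: 0.0074
gripper_force: 35.0
```

Floor contact (9.5 N). Relieve and release.

Emit:
carry_out([
  [0,[0,0,-0.8],[0,0,0]],
  [0,[0,0,-0.8],[0,0,0]],
  [0.15,[0,0,-0.8],[0,0,0]],
  [0.3,[0,0,-0.8],[0,0,0]],
  [0.3,[0,0,-0.8],[0,0,0]],
  [0.3,[0,0,-0.8],[0,0,0]],
])

```text
time_s: 13.8
tcp_pos: [0.4966, 0.2087, 0.0602]
eef_rot: [179.9, -0.0, -100.6]
contact_force: [0.1, 0.7, -0.1]
gripper_width: 0.0252
gripper_force: 0.0
```

Emit:
carry_out([
  [0.3,[0,0,-10],[0,0,0]],
  [0.3,[0,0,-30],[0,0,0]],
  [0.3,[0,0,-70],[0,0,0]],
  [0.3,[0,0,-120],[0,0,0]],
  [0.3,[0,0,-170],[0,0,0]],
  [0,[0,0,-210],[0,0,0]],
  [0,[0,0,-230],[0,0,0]],
  [0,[0,0,-230],[0,0,0]],
])

```text
time_s: 14.6
tcp_pos: [0.498, 0.2094, 0.2949]
eef_rot: [-179.8, 0.3, -100.6]
contact_force: [-0.4, -0.6, -0.4]
gripper_width: 0.0079
gripper_force: 0.0
```

```bash
python3 -c "
from h import *
delta(car(0,.14,.2),RD); print(r.get_state()['joints'].round(0))
for n in('scene','top'):
  im,d,c=cam(n); W=pts(d,c); Q=(W-CP)@RC*1e3
  for nm,k in (('cover',(Q[...,0]>72)&(Q[...,0]<180)&(abs(Q[...,1])<80)),('L',(Q[...,1]>80)&(Q[...,1]<140)&(abs(Q[...,0])<58)),('R',(Q[...,1]<-80)&(Q[...,1]>-140)&(abs(Q[...,0])<58))):
    k=k&(Q[...,2]>103)&(Q[...,2]<230)&(im[...,0].astype(int)-im[...,2]>40); X=Q[k]; print(n,nm,len(X), X.max(0).round() if len(X) else 0)
  k=(abs(Q[...,1])<52)&(abs(Q[...,0])<5)&(Q[...,2]<100)&(Q[...,2]>70)
  X=Q[k]; print(len(X), np.median(X,0) if len(X) else 0)
a=cv2.resize(im[140:280,110:240],(650,700)[:1]*1+(600,),interpolation=2); cv2.imwrite('pics/s4.png',a[...,::-1])
"
```

```text
pos [0.498  0.2094 0.2949] d mm [-139.     1.6   95.6] rot [-0.004  0.005 -0.   ] F [-0.4 -0.6 -0.4] w 0.0079 gf 0.0 t 14.6
[ 44.   5. -10.   0. -74. -54.]
scene cover 1125 [148.  28. 201.]
scene L 0 0
scene R 17 [ 57. -86. 153.]
0 0
top cover 1458 [147.  75. 202.]
top L 39 [-37.  93. 156.]
top R 195 [ 58. -80. 155.]
78 [ -1.31365966 -20.477455    77.99340356]
```

View pics/s4.png

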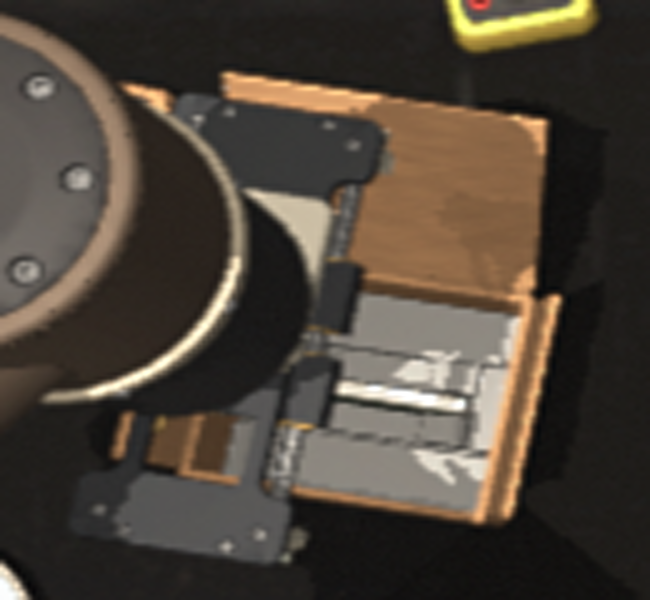

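The drive (400,395) sits in the slot, its upper edge at about 78–80 mm. Now fold the left flap from outside along an arc.

Emit:
carry_out([
  [0,[-45,1.5,0],[0,0,0]],
  [0,[-90,1.5,0],[0,0,0]],
  [0,[-120,1.5,20],[0,0,0]],
  [0,[-124,1.5,60],[0,0,0]],
  [0,[-124,1.5,105],[0,0,0]],
  [0,[-124,1.5,145],[0,0,0]],
  [0,[-124,1.5,160],[0,0,0]],
  [0,[-124,1.5,160],[0,0,0]],
  [0,[-124,1.5,160],[0,0,0]],
])

```text
time_s: 15.6
tcp_pos: [0.518, 0.3306, 0.1299]
eef_rot: [179.9, -0.1, -100.6]
contact_force: [0.7, -0.2, 0.4]
gripper_width: 0.0003
gripper_force: 0.0
```

```bash
cat > path.py <<'E'
from h import *
import sys
s=int(sys.argv[1]); rho=45
st=r.get_state(); R0=R.from_euler('xyz',st['eef_rot'],degrees=True).as_matrix()
print('at carton',(RC.T@(st['tcp_pos']-CP)*1e3).round(1),'F',st['contact_force'].round(1))
for th in [1.8,1.57,1.3,1.05,.8,.6,.4,.2,.05,-.0]:
    o=4+9.5*np.sin(th)-2
    y=75-rho*np.cos(th)+o*np.sin(th); z=95+rho*np.sin(th)+o*np.cos(th)
    print((R0.T@(car(0,s*y/1e3,z/1e3)-st['tcp_pos'])*1e3).round(0))
E
python3 path.py 1
```

```text
at carton [ -1.5 123.4 129.9] F [ 0.7 -0.2  0.4]
[27. -1. -6.]
[ 37.  -1. -10.]
[ 50.  -1. -11.]
[62. -1. -9.]
[73. -1. -3.]
[81. -1.  4.]
[88. -2. 12.]
[92. -2. 22.]
[93. -2. 30.]
[93. -2. 33.]
```

Emit:
carry_out([
  [0,[14,-1,-6],[0,0,0]],
  [0,[27,-1,-6],[0,0,0]],
  [0,[37,-1,-10],[0,0,0]],
  [0,[50,-1,-11],[0,0,0]],
  [0,[62,-1,-9],[0,0,0]],
  [0,[73,-1,-3],[0,0,0]],
  [0,[81,-1,4],[0,0,0]],
  [0,[88,-2,12],[0,0,0]],
  [0,[92,-2,22],[0,0,0]],
  [0,[93,-2,28],[0,0,0]],
  [0,[93,-2,31],[0,0,0]],
  [0,[93,-2,32],[0,0,0]],
])

```text
time_s: 16.8
tcp_pos: [0.5024, 0.2382, 0.0988]
eef_rot: [179.9, -0.2, -100.6]
contact_force: [-6.6, -4.6, 19.4]
gripper_width: 0.0
gripper_force: 9.4
```

```bash
python3 path.py 1 | head -1
```

```text
at carton [ 0.2 29.6 98.8] F [-6.6 -4.6 19.4]
```

Left flap is down (19 N press, z = 99). Lift and go over to the right flap.

Emit:
carry_out([
  [0,[0,0,-20],[0,0,0]],
  [0,[0,0,-60],[0,0,0]],
  [0,[20,0,-95],[0,0,0]],
  [0,[60,0,-105],[0,0,0]],
  [0,[105,0,-105],[0,0,0]],
  [0,[145,0,-105],[0,0,0]],
  [0,[156,0,-90],[0,0,0]],
  [0,[156,0,-55],[0,0,0]],
  [0,[156,0,-33],[0,0,0]],
  [0,[156,0,-33],[0,0,0]],
])

```text
time_s: 17.8
tcp_pos: [0.4723, 0.0848, 0.1286]
eef_rot: [179.7, -0.2, -100.7]
contact_force: [-0.3, 0.5, 0.0]
gripper_width: 0.0002
gripper_force: 0.0
```

```bash
python3 path.py -1
```

```text
at carton [  -1.2 -126.7  128.6] F [-0.3  0.5  0. ]
[-30.  -1.  -8.]
[-40.  -1. -12.]
[-53.  -1. -13.]
[-65.  -1. -11.]
[-77.  -1.  -5.]
[-85.  -1.   2.]
[-91.  -1.  10.]
[-95.  -1.  20.]
[-97.  -1.  28.]
[-97.  -1.  31.]
```

Emit:
carry_out([
  [0,[-15,-1,-8],[0,0,0]],
  [0,[-30,-1,-8],[0,0,0]],
  [0,[-40,-1,-12],[0,0,0]],
  [0,[-53,-1,-13],[0,0,0]],
  [0,[-65,-1,-11],[0,0,0]],
  [0,[-77,-1,-5],[0,0,0]],
  [0,[-85,-1,2],[0,0,0]],
  [0,[-91,-1,10],[0,0,0]],
  [0,[-95,-1,20],[0,0,0]],
  [0,[-97,-1,26],[0,0,0]],
  [0,[-97,-1,29],[0,0,0]],
  [0,[-97,-1,30],[0,0,0]],
])

```text
time_s: 19.0
tcp_pos: [0.4928, 0.1806, 0.1008]
eef_rot: [179.9, -0.1, -100.6]
contact_force: [-0.1, 0.9, 0.8]
gripper_width: 0.0008
gripper_force: 0.2
```

```bash
python3 path.py -1 | head -1
```

```text
at carton [  1.3 -28.8 100.8] F [-0.1  0.9  0.8]
```

Emit:
carry_out([
  [0,[0,0,1.5],[0,0,0]],
  [0,[0,0,2.5],[0,0,0]],
  [0,[0,0,3.2],[0,0,0]],
  [0,[0,0,3.2],[0,0,0]],
])

```text
time_s: 19.4
tcp_pos: [0.4931, 0.1807, 0.0991]
eef_rot: [180.0, -0.0, -100.6]
contact_force: [-4.4, -0.5, 7.4]
gripper_width: 0.0004
gripper_force: 3.9
```

Emit:
carry_out([
  [0,[0,0,-20],[0,0,0]],
  [0,[0,0,-60],[0,0,0]],
  [0,[0,0,-105],[0,0,-0.1]],
  [0,[0,0,-150],[0,0,-0.25]],
  [0,[-10,0,-185],[0,0,-0.4]],
  [0,[-20,-10,-200],[0,0,-0.55]],
  [0,[-29,-30,-200],[0,0,-0.7]],
  [0,[-29,-60,-200],[0,0,-0.85]],
  [0,[-29,-95,-200],[0,0,-1.0]],
  [0,[-29,-130,-200],[0,0,-1.15]],
  [0,[-29,-160,-200],[0,0,-1.3]],
  [0,[-29,-183,-200],[0,0,-1.45]],
])

```text
time_s: 20.6
tcp_pos: [0.6799, 0.175, 0.2973]
eef_rot: [179.9, 0.1, -17.2]
contact_force: [-0.7, -0.2, -0.0]
gripper_width: 0.0007
gripper_force: 0.0
```

```bash
cat >> h.py <<'E'
RD2=R.from_euler('z',CY).as_matrix()@np.diag([1.,-1,-1])
E
python3 -c "
from h import *
st=r.get_state();print((RC.T@(st['tcp_pos']-CP)*1e3).round(1),st['joints'].round(0))
delta(car(.190,0,.29),RD2)
im,d,c=cam('top'); im2,d2,c2=cam('scene')
W=pts(d,c); Q=(W-CP)@RC*1e3
for nm,y0 in(('L',30),('R',-30)):
  k=(abs(Q[...,1]-y0)<26)&(Q[...,0]<-5)&(Q[...,0]>-58); X=Q[k]; print(nm,len(X),np.percentile(X[:,2],[5,50,95]).round(1), np.polyfit(X[:,1],X[:,2],1).round(3))
k=(Q[...,0]>90)&(Q[...,0]<250)&(abs(Q[...,1])<110)&(Q[...,2]<190); print('behind max z',np.nanpercentile(Q[k][:,2],[50,90,99]))
o=np.zeros((500,800,3),np.uint8); o[:,:400]=cv2.resize(im2[110:310,80:240],(400,500)); o[:,400:]=cv2.resize(im[110:290,96:240],(400,500)); cv2.imwrite('pics/s5.png',o[...,::-1])"
```

```text
[1.862e+02 1.000e-01 2.973e+02] [ 30.  21.  11.  -0. -80.  42.]
pos [0.6799 0.175  0.2973] d mm [ 3.8 -0.3  7.3] rot [ 0.001  0.001 -0.116] F [-0.7 -0.2 -0. ] w 0.0007 gf 0.0 t 20.6
L 2953 [ 32.  740.5 754.3] [  0.73  589.126]
R 902 [ 95.5 700.5 742.2] [ 16.118 823.16 ]
behind max z [  1.70261696 176.25851348 188.57358996]
```

View pics/s5.png

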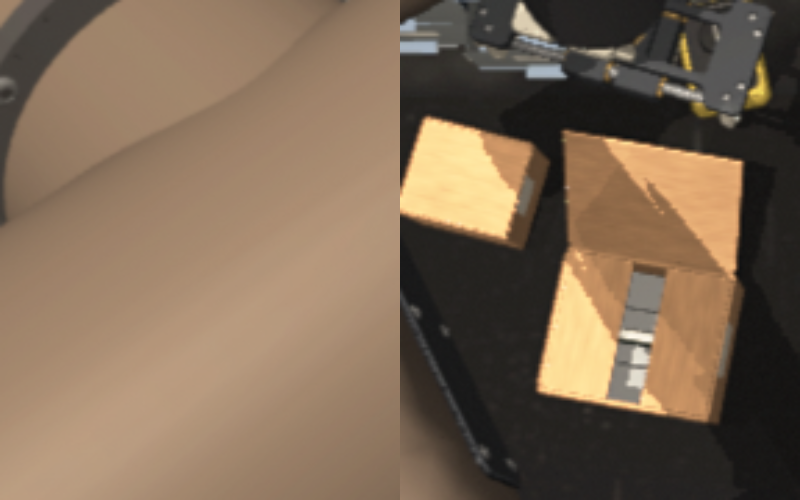

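Both side flaps lie flat (570,330 and 690,340), the drive edge (640,335) between them; cover is open behind. Checking obstacles behind before lowering.

```bash
python3 -c "
from h import *
for n in('scene','top'):
  W=np.load('W'+n+'.npy'); Q=(W-CP)@RC*1e3
  for z in((15,60),(60,140),(140,200),(200,400)):
    k=(Q[...,0]>200)&(abs(Q[...,1])<110)&(Q[...,2]>z[0])&(Q[...,2]<z[1]); X=Q[k]
    print(n,z,len(X),X.min(0).round() if len(X) else '')
delta(car(.185,0,.155),RD2)
R_=[]
st=r.get_state()
"
```

```text
scene (15, 60) 1466 [ 227. -110.   15.]
scene (60, 140) 1731 [ 221. -110.   60.]
scene (140, 200) 1542 [ 275. -110.  140.]
scene (200, 400) 6002 [ 278. -110.  200.]
top (15, 60) 1980 [ 224. -110.   15.]
top (60, 140) 1195 [220. -87.  60.]
top (140, 200) 721 [275.  -5. 140.]
top (200, 400) 867 [277.   0. 200.]
pos [0.6803 0.1747 0.2961] d mm [ -1.4  -0.2 141.1] rot [ 0.002  0.002 -0.118] F [-0.2  0.4 -0.4] w 0.0003 gf 0.0 t 20.7
```

Emit:
carry_out([
  [0,[-1,0,20],[0,0,-0.118]],
  [0,[-1,0,60],[0,0,-0.118]],
  [0,[-1,0,100],[0,0,-0.118]],
  [0,[-1,0,130],[0,0,-0.118]],
  [0,[-1,0,141],[0,0,-0.118]],
  [0,[-1,0,141],[0,0,-0.118]],
  [0,[-1,0,141],[0,0,-0.118]],
])

```text
time_s: 21.4
tcp_pos: [0.6781, 0.1763, 0.1589]
eef_rot: [-180.0, -0.1, -10.8]
contact_force: [-0.3, 0.0, 1.7]
gripper_width: 0.0002
gripper_force: 0.0
```

```bash
python3 -c "
from h import *
st=r.get_state(); R0=R.from_euler('xyz',st['eef_rot'],degrees=True).as_matrix(); rho=90
print((RC.T@(st['tcp_pos']-CP)*1e3).round(1),st['contact_force'])
for th in [2.24,2.1,1.95,1.8,1.65,1.5,1.35,1.2,1.05,.9,.75,.6,.45,.3,.2,.1,.05,0]:
    o=4+9.5*np.sin(th)-2
    x=65-rho*np.cos(th)+o*np.sin(th); z=99.5+rho*np.sin(th)+o*np.cos(th)
    print(th,(R0.T@(car(x/1e3,0,z/1e3)-st['tcp_pos'])*1e3).round(0))
delta(car(.185,0,.155),RD2)
"
```

```text
[184.2   1.2 158.9] [-2.73843480e-01  9.86089513e-04  1.67956974e+00]
2.24 [-56.   1.  -5.]
2.1 [-65.   1. -13.]
1.95 [-76.   1. -20.]
1.8 [-88.   1. -26.]
1.65 [-101.    1.  -30.]
1.5 [-114.    2.  -31.]
1.35 [-128.    2.  -31.]
1.2 [-142.    2.  -29.]
1.05 [-155.    2.  -24.]
0.9 [-168.    2.  -17.]
0.75 [-179.    2.   -8.]
0.6 [-189.    2.    2.]
0.45 [-198.    2.   14.]
0.3 [-204.    2.   28.]
0.2 [-207.    2.   37.]
0.1 [-209.    2.   47.]
0.05 [-209.    2.   52.]
0 [-209.    2.   57.]
pos [0.6781 0.1763 0.1589] d mm [0.8 1.2 3.9] rot [-0.    -0.001 -0.003] F [-0.3  0.   1.7] w 0.0002 gf 0.0 t 21.4
```

Emit:
carry_out([
  [0,[-30,1,-4],[0,0,0]],
  [0,[-50,1,-5],[0,0,0]],
  [0,[-65,1,-13],[0,0,0]],
  [0,[-76,1,-20],[0,0,0]],
  [0,[-88,1,-26],[0,0,0]],
  [0,[-101,1,-30],[0,0,0]],
  [0,[-114,2,-31],[0,0,0]],
  [0,[-128,2,-31],[0,0,0]],
  [0,[-142,2,-29],[0,0,0]],
  [0,[-155,2,-24],[0,0,0]],
  [0,[-168,2,-17],[0,0,0]],
  [0,[-179,2,-8],[0,0,0]],
])

```text
time_s: 22.6
tcp_pos: [0.4998, 0.2076, 0.1647]
eef_rot: [180.0, 0.0, -10.8]
contact_force: [1.1, -0.2, -0.7]
gripper_width: 0.0006
gripper_force: 0.1
```

Emit:
carry_out([
  [0,[-10,0,10],[0,0,0]],
  [0,[-19,0,22],[0,0,0]],
  [0,[-25,0,36],[0,0,0]],
  [0,[-28,0,45],[0,0,0]],
  [0,[-30,0,53],[0,0,0]],
  [0,[-30,0,58],[0,0,0]],
  [0,[-30,0,61],[0,0,0]],
  [0,[-30,0,62.5],[0,0,0]],
  [0,[-30,0,62.5],[0,0,0]],
])

```text
time_s: 23.5
tcp_pos: [0.4716, 0.2131, 0.1035]
eef_rot: [180.0, 0.0, -10.8]
contact_force: [-4.9, -0.6, 8.7]
gripper_width: 0.0007
gripper_force: 4.5
```

```bash
python3 -c "
from h import *
st=r.get_state();print((RC.T@(st['tcp_pos']-CP)*1e3).round(1),st['contact_force'].round(1))"
```

```text
[-25.5  -0.7 103.5] [-4.9 -0.6  8.7]
```

Emit:
carry_out([
  [0,[0,0,-20],[0,0,0]],
  [0,[0,0,-60],[0,0,0]],
  [0,[0,0,-105],[0,0,0]],
  [0,[0,0,-150],[0,0,0]],
  [0,[0,40,-180],[0,0,0]],
  [0,[0,90,-180],[0,0,0]],
  [0,[0,140,-180],[0,0,0]],
  [0,[0,190,-180],[0,0,0]],
  [0,[0,240,-180],[0,0,0]],
  [0,[0,290,-180],[0,0,0]],
  [0,[0,340,-180],[0,0,0]],
  [0,[0,340,-180],[0,0,0]],
])

```text
time_s: 24.7
tcp_pos: [0.4066, -0.1256, 0.2833]
eef_rot: [179.9, 0.0, -11.2]
contact_force: [-0.2, 0.4, -0.4]
gripper_width: 0.0003
gripper_force: 0.0
```

```bash
python3 -c "
from h import *
im,d,c=cam('top'); im2,d2,c2=cam('scene')
for D,C in((d,c),(d2,c2)):
  W=pts(D,C); Q=(W-CP)@RC*1e3
  k=(abs(Q[...,1])<70)&(abs(Q[...,0])<58)&(Q[...,2]<200); X=Q[k]
  if len(X)>50: print(len(X),np.percentile(X[:,2],[1,50,99]).round(1),np.linalg.lstsq(np.c_[X[:,:2],np.ones(len(X))],X[:,2],rcond=None)[0].round(4))
o=np.zeros((500,800,3),np.uint8); o[:,:400]=cv2.resize(im2[110:310,80:240],(400,500)); o[:,400:]=cv2.resize(im[110:290,96:240],(400,500)); cv2.imwrite('pics/s6.png',o[...,::-1]); print(r.get_state()['contact_force'])"
```

```text
2654 [ 97.2 102.5 107.7] [-7.000000e-04 -1.900000e-03  1.025393e+02]
2269 [ 98.9 102.3 105.6] [ 6.000000e-04 -1.000000e-03  1.022358e+02]
[0.07655972 0.19599611 0.84719873]
```

View pics/s6.png

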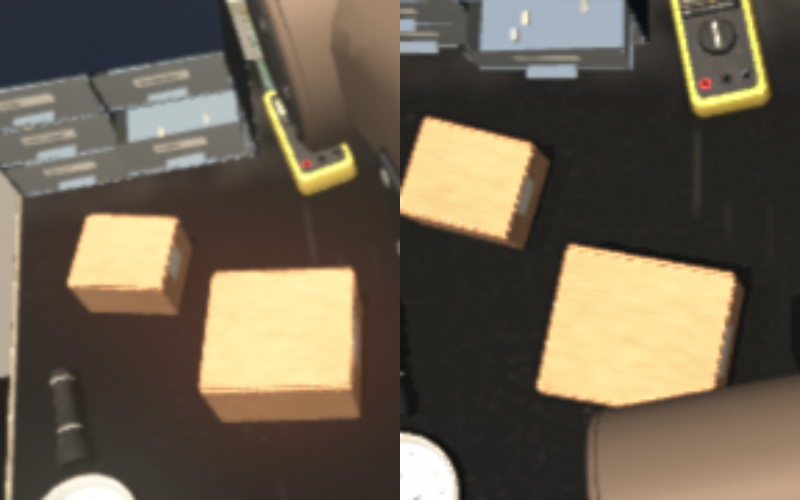

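The carton (scene 280,340; top 650,320) is closed. Its cover is level within 2 mrad at 102.5 mm, and nothing touches it. Handing in.

```bash
python3 -c "
from plant import r
print(r.close_job())"
```

```text
the job is handed in; nothing more can be done
None
```

The drive is seated in the carton's slot, both side flaps and then the cover are folded flat, and the job was handed in at about 25 s of the 61 s limit; no verdict was shown.

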